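# Hold a glass cell in the light path of a beam tester

## Robot

A 6-joint arm with a two-finger parallel gripper is mounted at the origin on the work surface. World frame = base frame: x ahead of the robot, y to its left, z up, the work surface at z = 0. Lengths are in m, angles in degrees, forces in N, time in s.
With the tool pointing down it reaches from about 0.35 to 0.875 m from the base axis. Payload 4.2 kg.
Tool frame: the origin (TCP) lies between the finger pads; the fingertips stand 25 mm ahead of it and the grasp point (between the pads) lies 6 mm ahead of it (r.tips_ahead is the distance from the TCP to the fingertips, in m); z points along the fingers, y is the direction in which the jaws open and shut (so a half turn about z gives the same grasp; the last joint's range is limited). The gripper opens to 87 mm and grips with 3 to 60 N. Pads are 19 mm wide; open, the fingers measure 117 mm over their backs; the gripper's body (75 mm by 190 mm) begins 51 mm behind the grasp point.
Start: joints at [-51.99, 22.042, 0.453, 0, -68.411, -14.817], TCP at [0.246, -0.574, 0.248] pointing down, gripper open.
Joint ranges: [-179.83, 179.83], [-69.29, 118.12], [-61.27, 80.66], [-181.25, 117.63], [-171.15, -9.14], [-177.46, 177.46]. Speed limits (degrees/s): [159.86, 159.86, 180, 180, 180, 180].

## Interface

Orientations are given as a 3x3 rotation matrix whose columns are the frame's x, y, z axes.
In Python, from station import r, vision, finish_job gives the robot as it stands.
- The arm moves only by the shell command python3 -m jog 'ROWS'. ROWS is a JSON object of lists of equal length, an entry for each row: "rot": the turn, a rotation vector about the world's x, y, z in degrees, a list of three; "delta_pos": the shift along the world's x, y, z in mm, a list of three; "grip": the opening in per cent of the stroke, from 0 (shut) to 100 (fully open). A call has 1 to 10 rows; each row shifts and turns the commanded pose from where the row before left it; what a row does not reach is not made up. A row lasts 1/12 s, in which the tool goes at most 41.7 mm and 7.16 degrees, less where a joint would pass 70% of its speed; a pose out of reach is approached as far as the arm can. A call with a gripper value outside its range is refused whole. The fingers move at their own pace and stop on an object; the grip force is fixed at half the most. Time passes only in rows, so rows that do not move let the fingers close. It gives the time, the measured TCP pose, the force and the opening at its end, in the units of the state.
- r.sense(): the state, without advancing time (a new reading comes with each control period).
- vision.capture(name): name is "side" or "top"; returns a dict with "frame" (384x512x3 uint8, red, green, blue), "K" (3x3 intrinsics, pixels), "xyz" and "orientation" of the camera in the world. Camera axes: x right, y up, looking along -z (the intrinsics and any distortion apply to the point x, -y, -z); pixel columns grow to the right and rows downward; lengths in m; the calibration is good to about 2 mm. A picture is of the moment at which its call begins. There is no depth.
- finish_job(): hands the job in, once; it reports no verdict.
The state is a dict: "time_s": time; "joints": joint angles; "joint_velocities": joint speeds; "effort": joint torques, N m; "tcp_pos": TCP position; "ee_rot": TCP orientation; "wrist_force": force on the tool from outside, world axes, zero at the start; "moment": the same for the moment, N m; "gripper_width": opening from 0.0 (shut) to 1.0 (fully open).
Only numpy, scipy, OpenCV 4.12 (cv2) and the standard library are available. Lean on these libraries where they do the work, as an engineer would, in place of code of your own. Each camera call takes 0.05 s, during which the arm holds its last target. There are 200 camera calls.

## Task

Start the beam tester by pressing the three keys of its control panel fully in, one at a time, from the largest to the smallest, letting each spring back up before the next. Then take the taller of the two glass cells in the optics tray by its two frosted faces only, never touching its clear faces, and hold it upright in the air in the middle of the gap between lamp and sensor, without bumping either, so that the light goes squarely through its clear faces at the middle of its window. Finish while holding it still there, and leave everything else on the table where it is.

Things in the scene. Friction and masses are not known exactly. Their poses are not given: they have to be found in the camera images.
- key_large_top (a point): centre of the top face of the largest of the three round push keys (32 mm across, pale plastic) on the control panel; it stands 10 mm above its dark collar (collar 48 mm across) and goes straight down 6 mm to its stop, springing back by itself; it starts to move at about 1.5 N and is fully in at 5 N. The three keys stand in one row on the panel, 56 mm apart, in an order that differs from day to day
- key_large (a joint): travel of the largest key: 0 up, 0.006 m fully in
- key_medium_top (a point): centre of the top face of the middle-sized of the three round push keys (23 mm across, pale plastic) on the control panel; it stands 10 mm above its dark collar (collar 39 mm across) and goes straight down 6 mm to its stop, springing back by itself; it starts to move at about 1.5 N and is fully in at 5 N. The three keys stand in one row on the panel, 56 mm apart, in an order that differs from day to day
- key_medium (a joint): travel of the middle-sized key: 0 up, 0.006 m fully in
- key_small_top (a point): centre of the top face of the smallest of the three round push keys (15 mm across, pale plastic) on the control panel; it stands 10 mm above its dark collar (collar 31 mm across) and goes straight down 6 mm to its stop, springing back by itself; it starts to move at about 1.5 N and is fully in at 5 N. The three keys stand in one row on the panel, 56 mm apart, in an order that differs from day to day
- key_small (a joint): travel of the smallest key: 0 up, 0.006 m fully in
- panel: control panel, fixed grey box 74 (x) x 180 (y) x 24 mm high; origin at the centre of its underside; the row of keys runs along its y
- tray: optics tray, fixed black open tray 230 (x) x 130 (y) mm, floor and walls 4 mm thick, rim 14 mm above the table; origin at the centre of its underside; the two cells stand in it on its middle line, 110 mm apart, either one in either place, each turned anyhow
- cell: the taller glass cell, a free upright block 28 (x) x 34 (y) x 60 (z) mm, about 110 g, with a black cap 18 x 18 x 4 mm on top; origin at the centre of its underside. The two faces that look along its own x are clear glass (34 mm wide); the two that look along its own y are frosted, milky white panels (27 mm wide, full height, 34 mm from one outer face to the other) and are the ones to grip
- cell_window (a point): middle of the tall cell's window, inside the cell on its upright axis, 25 mm above its underside; same axes as the cell. Light must pass along its x, through both clear faces; the clear window is 26 mm wide between the frosted panels
- tester: beam tester, fixed; aluminium base 75 (x) x 280 (y) x 20 mm high; origin at the centre of its underside. On it stand the round dark lamp (its +y end, top 117 mm above the table) and the square grey sensor (its -y end, top 112 mm), facing each other across an open gap 130 mm long; both lie within 32 mm of the tester's middle line
- beam (a point): middle of the light path, half-way between lamp and sensor, on the line between their round noses, 85 mm above the table; the light runs level along this point's y (its x is level, across the light; its z is up). The beam is 12 mm thick
- spare: the shorter glass cell, same cross-section and axes as the tall one but 36 mm high; origin at the centre of its underside; to be left alone
- lens: lens in a dark metal ring, 48 mm across, 14 mm high, lying on the table; origin at the centre of its underside; to be left alone
- mug: white mug, 80 mm across, 92 mm high; origin at the centre of its underside; to be left alone
- meter: orange multimeter lying flat, 165 (x) x 84 (y) x 45 mm high; origin at the centre of its underside; to be left alone
- driver: screwdriver lying along its x on the table beyond the tester, about 200 mm long; to be left alone
- spool: metal spool, 52 mm across, 36 mm high; origin at the centre of its underside; to be left alone
- jar: small glass jar with a lid, 52 mm across, 55 mm high; origin at the centre of its underside; to be left alone
Things that resemble listed ones, but are neither listed nor needed, are in the scene too. Leave any yellow look-alike of the cell alone.

How it is judged (in metres and radians):
On the way, in this order (a step that is already met when the one before it is completed fails the run):
1. the largest key is pressed in, the others up (value of joint key_large above 0.0045 m and value of joint each of key_medium, key_small below 0.0015 m), for 0.05 s.
2. then the middle-sized key is pressed in, the others up (value of joint key_medium above 0.0045 m and value of joint each of key_large, key_small below 0.0015 m), for 0.05 s.
3. then the smallest key is pressed in, the others up (value of joint key_small above 0.0045 m and value of joint each of key_large, key_medium below 0.0015 m), for 0.05 s.
4. all keys are up and the tall cell is lifted clear of the tray, gripped on both frosted faces (cell_c1, cell_c2) (value of joint each of key_large, key_medium, key_small below 0.0015 m and contact force between the fingers and cell_c1 above 0.5 N and contact force between the fingers and cell_c2 above 0.5 N and height (world z) of cell above 0.03 m), for 0.2 s.
At the end, for the whole second after the job is handed in: Fingers hold the tall cell in the air by both frosted faces, at rest, clear of the tester; window middle within 7 mm sideways, 9 mm in height of the light and 35 mm of mid-gap; square and upright within 0.17 rad; keys up; no other loose thing moved 30 mm (contact force between the fingers and cell_c1 above 0.5 N and contact force between the fingers and cell_c2 above 0.5 N and value of joint each of key_large, key_medium, key_small below 0.0015 m and x of cell_window in the frame of beam between -0.007 and 0.007 m and z of cell_window in the frame of beam between -0.009 and 0.009 m and y of cell_window in the frame of beam between -0.035 and 0.035 m and angle between the x axis of cell_window and the y axis of beam, either way round below 0.17 rad and angle between cell's own z axis and vertical below 0.17 rad and height (world z) of cell above 0.04 m and contact force between cell and tester below 0.1 N and linear speed of cell below 0.02 m/s and distance of each of spare, lens, mug, meter, driver, spool, jar from where it was at the start of the episode below 0.03 m); the arm keeps its last pose, push and grip.
It fails at once if a finger touches a clear face (cell_c0) of the tall cell (over 0.5 N) (contact force between the fingers and cell_c0 above 0.5 N).
It fails at once if two keys are pressed in at once (value of joint each of key_large, key_medium above 0.003 m or value of joint each of key_large, key_small above 0.003 m or value of joint each of key_medium, key_small above 0.003 m).
It fails at once if the tall cell is tipped over (more than 0.6 rad) (angle between cell's own z axis and vertical above 0.6 rad).
It fails at once if the tall cell bumps the tester (over 4 N) (contact force between cell and tester above 4 N).
It fails at once if another loose thing is pushed 30 mm or more (distance of any of spare, lens, mug, meter, driver, spool, jar from where it was at the start of the episode above 0.03 m).
It also fails if it takes over 64 s, if anything falls off the work surface, if the arm or the gripper's body presses on something with over 40 N, if the wrist force passes 120 N, or if a joint passes its speed limit or range.

## Working session

There is one attempt and no reset: what is moved stays moved. The work goes in short steps, Python scripts to look and compute and a shell command to move; the robot and the scene stay as the last step left them, time stands still between calls to the robot, and variables do not carry over. Pictures are saved under pics/ and viewed, about 8 in all and at most 12, crops included, and the job is handed in when it is done.

```bash
mkdir -p pics
python3 - <<'E'
from station import r, vision
import cv2, numpy as np
for n in ("top","side"):
    c=vision.capture(n); f=c["frame"]; cv2.imwrite(f"pics/{n}0.png",cv2.resize(f[:,:,::-1],(800,600),interpolation=cv2.INTER_CUBIC)); cv2.imwrite(f"pics/{n}_raw.png",f[:,:,::-1])
    print({k:v for k,v in c.items() if k!="frame"})
s=r.sense();print(s["tcp_pos"],s["ee_rot"],s["gripper_width"],s["time_s"])
E
```

```text
{'K': array([[414.2912047 ,   0.        , 259.12230177],
       [  0.        , 414.2912047 , 196.93373738],
       [  0.        ,   0.        ,   1.        ]]), 'xyz': array([ 0.40674686, -0.05222805,  1.05751545]), 'orientation': array([[-0.02186756,  0.99104717, -0.13170918],
       [-0.99973698, -0.0207656 ,  0.00973445],
       [ 0.00691227,  0.13188741,  0.9912406 ]])}
{'K': array([[392.15799677,   0.        , 258.17045079],
       [  0.        , 392.15799677, 193.93139183],
       [  0.        ,   0.        ,   1.        ]]), 'xyz': array([0.33872084, 0.9433469 , 0.70232122]), 'orientation': array([[-0.97530104,  0.10831773, -0.19249716],
       [-0.22081388, -0.49942745,  0.83774307],
       [-0.00539594,  0.85955773,  0.51101017]])}
[ 0.24595795 -0.57405047  0.24657483] [[-9.19259661e-01 -3.93650731e-01 -8.82143634e-04]
 [-3.93651702e-01  9.19257985e-01  1.75903622e-03]
 [ 1.18471684e-04  1.96426838e-03 -9.99998064e-01]] 0.9994056125269295 0.1
```

View pics/top0.png

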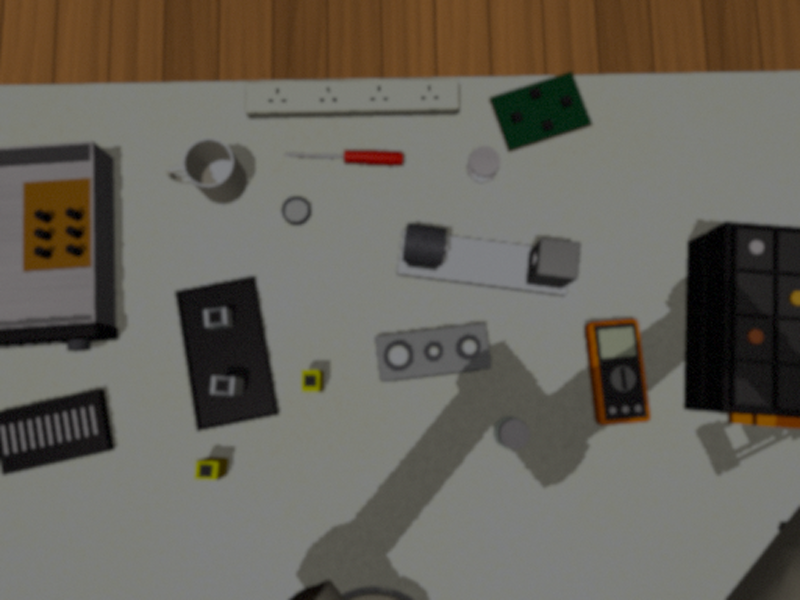

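View pics/side0.png

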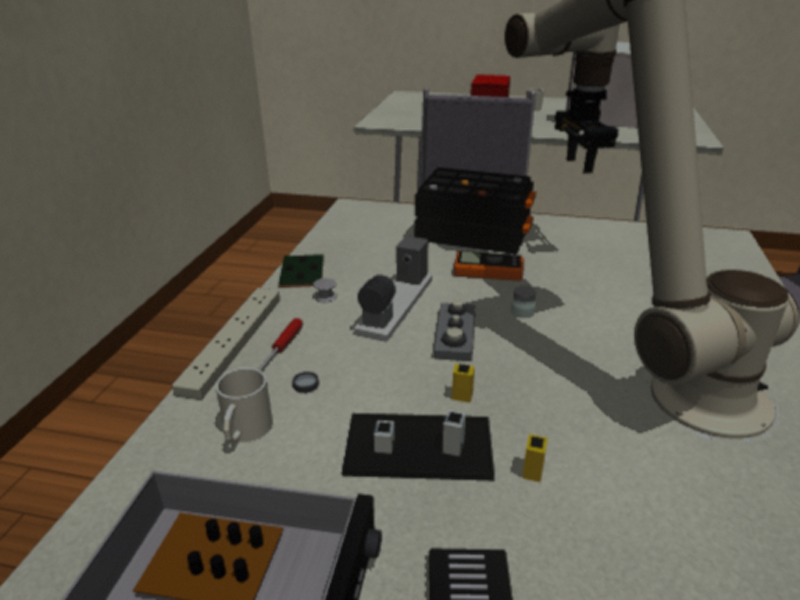

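Top view: the keys from left to right are large (398,355), small (434,351) and medium (469,346). The tall cell is the one nearer the base, at (225,385). The lamp is at (425,246) and the sensor at (553,262). Next I'll measure with crops.

```bash
cat > h.py <<'E'
import numpy as np, cv2
from station import r, vision
def ray(c,u,v):
    d=np.linalg.inv(c["K"])@[u,v,1.]; d=c["orientation"]@(d*[1,-1,-1]); return c["xyz"],d/np.linalg.norm(d)
def onz(c,u,v,z):
    o,d=ray(c,u,v); return o+d*(z-o[2])/d[2]
def proj(c,p):
    q=c["orientation"].T@(np.asarray(p)-c["xyz"]); q=c["K"]@(q*[1,-1,-1]); return q[:2]/q[2]
def tri(c1,a,c2,b):
    o1,d1=ray(c1,*a);o2,d2=ray(c2,*b)
    s=np.linalg.lstsq(np.c_[d1,-d2],o2-o1,rcond=None)[0]; return (o1+s[0]*d1+o2+s[1]*d2)/2, np.linalg.norm(o1+s[0]*d1-o2-s[1]*d2)
def crop(c,x,y,w,h,k,name):
    i=cv2.resize(c["frame"][y:y+h,x:x+w,::-1],None,fx=k,fy=k,interpolation=cv2.INTER_CUBIC)
    return cv2.convertScaleAbs(i,alpha=1.5)
E
python3 - <<'E'
from h import *
t=vision.capture("top"); s=vision.capture("side")
a=crop(t,110,175,80,105,5,0); b=crop(t,235,135,145,115,2.7,0)
d=crop(s,210,245,120,70,3.3,0); e=crop(s,220,145,100,95,3.3,0)
W=np.zeros((600,800,3),np.uint8)
for im,x,y in((a,0,0),(b,405,0),(e,405,312)): 
    im=im[:600-y,:800-x]; W[y:y+im.shape[0],x:x+im.shape[1]]=im
cv2.imwrite("pics/c1.png",W)
g=cv2.cvtColor(t["frame"],cv2.COLOR_RGB2HSV)
def comps(x,y,w,h,m,z,lo=20):
    n,l,st,ce=cv2.connectedComponentsWithStats(m[y:y+h,x:x+w].astype(np.uint8))
    for i in range(1,n):
        if st[i,4]>=lo:
            R=cv2.minAreaRect(np.argwhere(l==i)[:,::-1].astype(np.float32))
            cs=np.array([onz(t,*(p+[x,y]),z)[:2] for p in cv2.boxPoints(R)])
            print(st[i,4],np.round(ce[i]+[x,y],1),np.round(onz(t,*(ce[i]+[x,y]),z)*1000),"rect",np.round(cs*1000).tolist())
v=g[...,2]
print(v[225,240:320:2]); print(v[165,250:375:3])
print("keys"); comps(238,205,80,40,v>135,.037,15)
print("tray"); comps(105,170,80,110,v<60,.014,300)
print("base"); comps(250,140,125,55,(v>145),.02,100)
E
```

```text
[112  95  92  67  78 119 127 128 128 127 104  59  75  93  94  85  60  76
 118 122  93  64  90  97  96  95  74  55  70 107 118 106  69  59  68  63
  64  79  84  86]
[127 126 117  40  33  34  36  37  36  39  40  62 113 130 132 130 131 130
 130 130 129 131 131 130 132 130 130 132 131 110  54  80  84  89  88  89
  90  89  89  88  96 126]
keys
tray
4268 [145.  225.3] [479. 226.  14.] rect [[583.0, 313.0], [602.0, 182.0], [377.0, 143.0], [359.0, 270.0]]
base
```

View pics/c1.png

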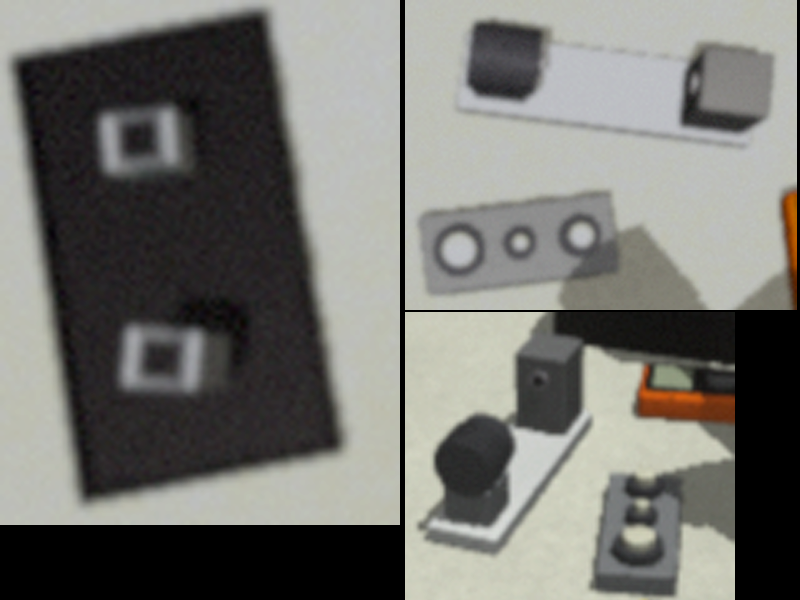

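Crop: the tall cell is at crop (160,360). Its white frosted bars are on the left and right (normals roughly along world y), and the side face visible to its right is grey. The sensor nose shows at top crop (693,85) and side crop (540,379). Now I'll work out the numbers.

```bash
cat >> h.py <<'E'
def comps(t,x,y,w,h,m,z,lo=20):
    n,l,st,ce=cv2.connectedComponentsWithStats(m[y:y+h,x:x+w].astype(np.uint8))
    for i in range(1,n):
        if st[i,4]>=lo:
            R=cv2.minAreaRect(np.argwhere(l==i)[:,::-1].astype(np.float32))
            cs=np.array([onz(t,*(p+[x,y]),z)[:2] for p in cv2.boxPoints(R)])
            print(st[i,4],np.round(ce[i]+[x,y],1),np.round(onz(t,*(ce[i]+[x,y]),z)*1000,1),"rect",np.round(cs*1000).tolist())
E
python3 - <<'E'
from h import *
t=vision.capture("top"); s=vision.capture("side")
f=t["frame"].astype(int); v=f.max(2); br=f[...,2]-f[...,0]
print("br base",br[165,250:375:5],"v cell",v[246,130:162])
print("keys"); comps(t,240,206,74,36,v>104,.038,10)
print("bars tall"); comps(t,130,236,25,20,v>88,.064,8)
print("bars short"); comps(t,125,192,25,22,v>88,.040,8)
print("base"); comps(t,250,140,125,55,(br>2),.02,100)
print("lamp"); comps(t,252,140,45,40,v<75,.085,100)
print("sens"); comps(t,330,145,50,45,v<105,.112,100)
print("nose",tri(t,(341.7,166.5),s,(260.9,165.3)))
E
```

```text
br base [-3  0 -1  2  5  2  3  0  4  5  3  5  5  4  5  4  5  4  1 -2 -3 -4 -3 -4
 -2] v cell [ 29  27  29  38  67  96 104  91  63  36  30  29  27  28  34  44  72  98
 108  96  67  51  47  46  41  35  19  14  11  24  27  27]
keys
263 [260.9 208.3] [513.9 -65.9  38. ] rect [[521.0, -14.0], [517.0, -161.0], [495.0, -160.0], [498.0, -14.0]]
25 [312.4 210.5] [ 505.7 -193.2   38. ] rect [[517.0, -190.0], [517.0, -195.0], [487.0, -194.0], [487.0, -189.0]]
50 [299.9 221.7] [ 478.5 -161.3   38. ] rect [[488.0, -152.0], [488.0, -169.0], [470.0, -169.0], [471.0, -151.0]]
41 [240.6 232.9] [454.2 -14.8  38. ] rect [[486.0, -14.0], [486.0, -19.0], [434.0, -18.0], [434.0, -13.0]]
105 [254.4 227. ] [467.9 -49.1  38. ] rect [[480.0, -36.0], [480.0, -63.0], [455.0, -62.0], [456.0, -36.0]]
15 [277.4 224.4] [ 473.1 -105.7   38. ] rect [[477.0, -102.0], [476.0, -110.0], [469.0, -110.0], [469.0, -102.0]]
33 [284.5 240.5] [ 433.2 -122.    38. ] rect [[438.0, -94.0], [437.0, -141.0], [432.0, -140.0], [433.0, -94.0]]
bars tall
30 [136.  245.9] [427.4 233.3  64. ] rect [[439.0, 236.0], [439.0, 231.0], [415.0, 231.0], [416.0, 235.0]]
26 [147.9 246.3] [426.  204.9  64. ] rect [[436.0, 207.0], [436.0, 202.0], [415.0, 202.0], [415.0, 207.0]]
bars short
23 [131.8 203.8] [531.4 252.2  40. ] rect [[543.0, 254.0], [543.0, 249.0], [521.0, 249.0], [521.0, 254.0]]
24 [143.1 201.6] [536.3 224.4  40. ] rect [[545.0, 227.0], [545.0, 222.0], [525.0, 222.0], [525.0, 227.0]]
base
1833 [305. 168.] [ 616.5 -181.2   20. ] rect [[604.0, -51.0], [682.0, -66.0], [629.0, -348.0], [551.0, -331.0]]
lamp
687 [271.7 156.8] [632.5 -94.1  85. ] rect [[603.0, -58.0], [670.0, -68.0], [660.0, -130.0], [594.0, -120.0]]
sens
1001 [353.4 167.4] [ 597.1 -282.5  112. ] rect [[564.0, -239.0], [641.0, -251.0], [630.0, -327.0], [554.0, -314.0]]
nose (array([ 0.60506687, -0.26093693,  0.08585998]), np.float64(0.00018379382327322096))
```

```bash
python3 -m jog '{"delta_pos":[[5,40,0],[5,40,0],[5,40,0],[5,40,0],[5,40,0],[5,40,0],[21,31,0],[21,31,0],[21,31,0],[21,31,0]],"rot":[[0,0,0],[0,0,0],[0,0,0],[0,0,0],[0,0,0],[0,0,0],[0,0,-6.5],[0,0,-6.5],[0,0,-6.5],[0,0,-6.5]],"grip":[0,0,0,0,0,0,0,0,0,0]}'; python3 -m jog '{"delta_pos":[[21,31,0],[21,31,0],[21,31,-20],[21,31,-20],[21,31,-20],[0,0,-20],[0,0,-20],[0,0,0],[0,0,0]],"rot":[[0,0,0],[0,0,0],[0,0,0],[0,0,0],[0,0,0],[0,0,0],[0,0,0],[0,0,0],[0,0,0]],"grip":[0,0,0,0,0,0,0,0,0]}'
```

```text
time_s: 1.13
tcp_pos: [0.352, -0.2227, 0.2481]
ee_rot: [[-1.0, 0.004, 0.001], [0.004, 1.0, -0.0], [-0.001, -0.0, -1.0]]
wrist_force: [-0.1, -0.4, -0.1]
gripper_width: 0.321
time_s: 1.88
tcp_pos: [0.455, -0.071, 0.1483]
ee_rot: [[-1.0, -0.001, -0.002], [-0.001, 1.0, -0.001], [0.002, -0.001, -1.0]]
wrist_force: [0.1, 0.0, 0.9]
gripper_width: 0.007
```

```bash
python3 -m jog '{"delta_pos":[[13,22,0],[0,0,-25],[0,0,-25],[0,0,-20],[0,0,0],[0,0,0]],"rot":[[0,0,0],[0,0,0],[0,0,0],[0,0,0],[0,0,0],[0,0,0]],"grip":[0,0,0,0,0,0]}'
python3 - <<'E'
from h import *
s=vision.capture("side"); a=crop(s,260,160,80,80,7,0); t=vision.capture("top")
p=r.sense()["tcp_pos"]; print(p)
for q in (p-[0,0,.025],[.468,-.049,.038]):
    print((proj(s,q)-[260,160])*7)
cv2.imwrite("pics/k1.png",a)
E
```

```text
time_s: 2.38
tcp_pos: [0.469, -0.0494, 0.0796]
ee_rot: [[-1.0, -0.0, 0.001], [-0.0, 1.0, -0.0], [-0.001, -0.0, -1.0]]
wrist_force: [0.4, -0.2, 1.2]
gripper_width: 0.002
[ 0.46997958 -0.04904436  0.08068142]
[205.96955256 343.84631818]
[209.02194581 378.51566902]
```

View pics/k1.png

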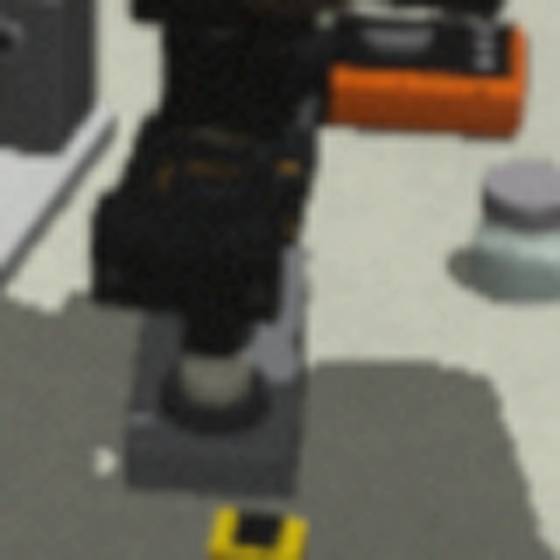

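The picture shows the closed fingertips right above the large key, at about (215,360). Pressing now.

```bash
python3 -m jog '{"delta_pos":[[0,0,-10],[0,0,-3],[0,0,-3],[0,0,0]],"rot":[[0,0,0],[0,0,0],[0,0,0],[0,0,0]],"grip":[0,0,0,0]}';  python3 -m jog '{"delta_pos":[[0,0,-3],[0,0,0]],"rot":[[0,0,0],[0,0,0]],"grip":[0,0]}';python3 -m jog '{"delta_pos":[[0,0,-2],[0,0,0]],"rot":[[0,0,0],[0,0,0]],"grip":[0,0]}'
```

```text
time_s: 2.82
tcp_pos: [0.4706, -0.0487, 0.0653]
ee_rot: [[-1.0, -0.002, 0.005], [-0.002, 1.0, 0.0], [-0.005, 0.0, -1.0]]
wrist_force: [-0.7, -0.4, 10.4]
gripper_width: 0.006
time_s: 2.98
tcp_pos: [0.4707, -0.0487, 0.0649]
ee_rot: [[-1.0, -0.003, 0.005], [-0.003, 1.0, -0.001], [-0.005, -0.001, -1.0]]
wrist_force: [-6.9, 2.7, 32.4]
gripper_width: 0.008
time_s: 3.15
tcp_pos: [0.4708, -0.0488, 0.0646]
ee_rot: [[-1.0, -0.004, 0.005], [-0.004, 1.0, -0.001], [-0.005, -0.001, -1.0]]
wrist_force: [-12.6, 3.5, 46.7]
gripper_width: 0.002
```

```bash
python3 -m jog '{"delta_pos":[[0,0,15],[0,0,20],[0,-28,0],[4,-28,0],[4,-28,0],[0,-28,0],[0,0,0],[0,0,0]],"rot":[[0,0,0],[0,0,0],[0,0,0],[0,0,0],[0,0,0],[0,0,0],[0,0,0],[0,0,0]],"grip":[0,0,0,0,0,0,0,0]}'
python3 - <<'E'
from h import *
s=vision.capture("side"); a=crop(s,260,160,80,80,7,0)
cv2.imwrite("pics/k2.png",a); print(r.sense()["tcp_pos"])
E
```

```text
time_s: 3.82
tcp_pos: [0.4762, -0.1622, 0.0932]
ee_rot: [[-1.0, 0.003, 0.0], [0.003, 1.0, 0.0], [-0.0, 0.0, -1.0]]
wrist_force: [-0.2, 0.4, 0.5]
gripper_width: 0.004
[ 0.47623174 -0.16139153  0.09310433]
```

View pics/k2.png

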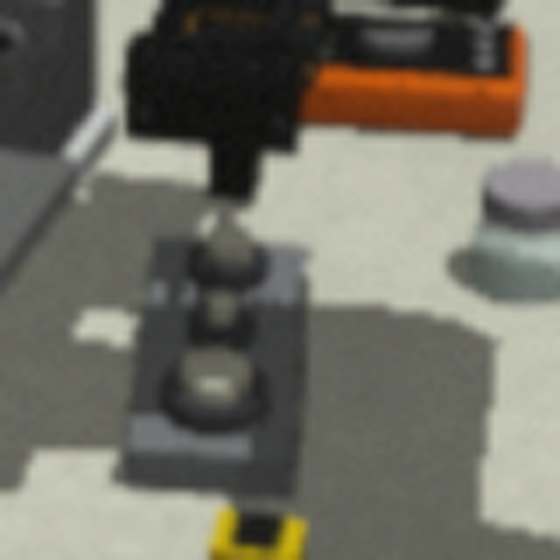

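All three keys are up, and the fingertips at (233,195) sit above the medium key at (228,240). Pressing it.

```bash
python3 -m jog '{"delta_pos":[[0,0,-10],[0,0,-10],[0,0,-3],[0,0,-3],[0,0,-3],[0,0,-1],[0,0,0],[0,0,0]],"rot":[[0,0,0],[0,0,0],[0,0,0],[0,0,0],[0,0,0],[0,0,0],[0,0,0],[0,0,0]],"grip":[0,0,0,0,0,0,0,0]}'
```

```text
time_s: 4.53
tcp_pos: [0.4762, -0.1602, 0.0652]
ee_rot: [[-1.0, -0.002, -0.0], [-0.002, 1.0, -0.0], [0.0, -0.0, -1.0]]
wrist_force: [-6.2, 6.9, 18.7]
gripper_width: 0.006
```

```bash
python3 -m jog '{"delta_pos":[[0,0,12],[0,0,18],[-1,28,0],[-2,27,0],[0,0,0],[0,0,0]],"rot":[[0,0,0],[0,0,0],[0,0,0],[0,0,0],[0,0,0],[0,0,0]],"grip":[0,0,0,0,0,0]}';python3 -m jog '{"delta_pos":[[0,0,-10],[0,0,-10],[0,0,-3],[0,0,-3],[0,0,-3],[0,0,-1],[0,0,0],[0,0,0]],"rot":[[0,0,0],[0,0,0],[0,0,0],[0,0,0],[0,0,0],[0,0,0],[0,0,0],[0,0,0]],"grip":[0,0,0,0,0,0,0,0]}'
```

```text
time_s: 5.03
tcp_pos: [0.4737, -0.1048, 0.0932]
ee_rot: [[-1.0, -0.003, 0.001], [-0.003, 1.0, 0.0], [-0.001, 0.0, -1.0]]
wrist_force: [0.4, -0.2, -0.2]
gripper_width: 0.001
time_s: 5.7
tcp_pos: [0.4735, -0.1063, 0.0651]
ee_rot: [[-1.0, -0.001, 0.0], [-0.001, 1.0, -0.001], [-0.0, -0.001, -1.0]]
wrist_force: [-6.4, 3.1, 19.0]
gripper_width: 0.005
```

```bash
python3 -m jog '{"delta_pos":[[0,0,12],[0,0,30],[0,0,35],[0,0,35],[-10,25,0],[-10,25,0],[0,0,0]],"rot":[[0,0,0],[0,0,0],[0,0,0],[0,0,0],[0,0,0],[0,0,0],[0,0,0]],"grip":[0,0,0,0,100,100,100]}';python3 - <<'E'
from h import *
f=np.mean([vision.capture("top")["frame"].astype(float) for _ in range(4)],0); t=vision.capture("top"); t["frame"]=f.astype(np.uint8)
v=f.max(2)
C=[]
for x0,x1 in((132,141),(144,152)):
    w=np.clip(v[236:256,x0:x1]-50,0,None); 
    yy,xx=np.mgrid[236:256,x0:x1]
    P=np.array([onz(t,a,b,.064)[:2] for a,b in zip(xx.ravel(),yy.ravel())]); W=w.ravel()
    c=W@P/W.sum(); M=np.cov(P.T,aweights=W); e=np.linalg.eigh(M)[1][:,1]; C.append(c)
    print(c, np.degrees(np.arctan2(e[1],e[0])))
d=C[0]-C[1]; print(np.mean(C,0),np.linalg.norm(d),np.degrees(np.arctan2(d[1],d[0])))
p=np.mean(C,0)
a=crop(t,110,175,80,105,5,0)
s=vision.capture("side"); b=crop(s,270,250,60,60,6.5,0)
W=np.zeros((530,795,3),np.uint8); W[:525,:400]=a; W[:390,405:795]=b; cv2.imwrite("pics/c2.png",W)
print((proj(s,[*p,.064])-[270,250])*6.5,(proj(s,[*p,.068])-[270,250])*6.5)
E
```

```text
time_s: 6.28
tcp_pos: [0.4521, -0.0543, 0.1755]
ee_rot: [[-1.0, -0.002, 0.001], [-0.002, 1.0, 0.001], [-0.001, 0.001, -1.0]]
wrist_force: [0.4, -0.6, -1.4]
gripper_width: 0.152
[0.42898333 0.23334755] -177.72697136572364
[0.42842486 0.20602575] -179.45613788938903
[0.42870409 0.21968665] 0.027327501224396315 88.82901397434824
[125.68193796 111.97473726] [126.06080162 103.75456349]
```

View pics/c2.png

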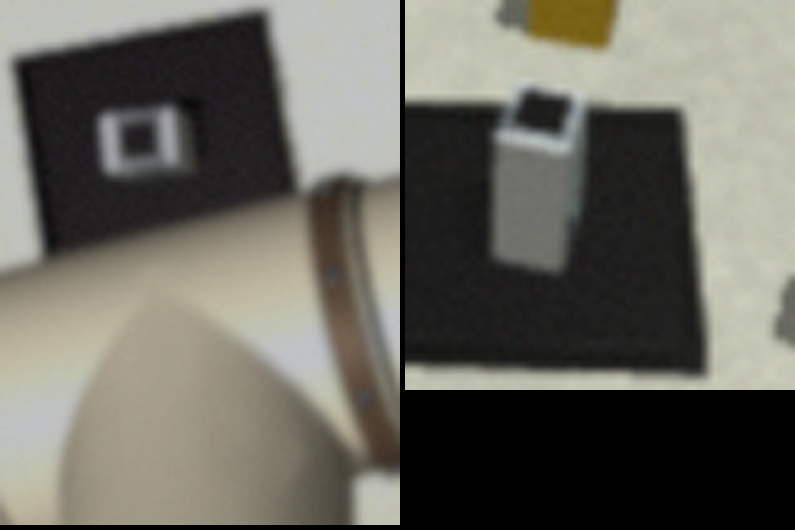

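The top-view bars are now hidden by the arm, so I'm discarding those numbers. The side crop shows the frosted +y face, with bottom corners (492,258) and (562,272) and top corners (495,132) and (572,152). I'll use those edges for the yaw.

Run:
```python
from h import *
s=vision.capture("side")
for z,pts in((.004,[(492,258),(562,272)]),(.064,[(495,132),(572,152),(583,92),(520,82)])):
    P=[onz(s,270+(X-405)/6.5,250+Y/6.5,z)[:2]*1000 for X,Y in pts]; d=P[0]-P[1]
    print(np.round(P,1).tolist(),"yaw",np.degrees(np.arctan2(d[1],d[0])),"mid",np.mean(P,0))
```

```text
[[438.8, 236.6], [411.8, 238.1]] yaw -3.2763509923792657 mid [425.27413249 237.34285862]
[[439.9, 233.4], [410.6, 238.0], [411.2, 204.4], [435.3, 203.8]] yaw -8.922320110411647 mid [424.23547953 219.90407117]
```

```bash
python3 -m jog '{"delta_pos":[[-3,39,0],[-4,39,0],[-4,39,0],[-4,39,0],[-4,39,0],[-4,39,0],[-3,39,0],[0,0,0],[0,0,0]],"rot":[[0,0,-2.5],[0,0,-2.5],[0,0,0],[0,0,0],[0,0,0],[0,0,0],[0,0,0],[0,0,0],[0,0,0]],"grip":[100,100,100,100,100,100,100,100,100]}'
```

```text
time_s: 7.38
tcp_pos: [0.4275, 0.2185, 0.1742]
ee_rot: [[-0.996, 0.084, -0.001], [0.084, 0.996, -0.001], [0.001, -0.001, -1.0]]
wrist_force: [0.4, -0.4, -0.2]
gripper_width: 0.995
```

```bash
python3 -m jog '{"delta_pos":[[-1,0.5,-25],[0,0,-25],[0,0,-22],[0,0,0],[0,0,0]],"rot":[[0,0,0],[0,0,0],[0,0,0],[0,0,0],[0,0,0]],"grip":[100,100,100,100,100]}'
python3 - <<'E'
from h import *
s=vision.capture("side"); t=vision.capture("top")
W=np.zeros((540,795,3),np.uint8); b=crop(s,255,220,80,95,5.6,0); W[:532,:448]=b
a=crop(t,115,210,60,60,5.5,0); W[:330,455:785]=a
cv2.imwrite("pics/g1.png",W)
p=r.sense()["tcp_pos"]; print(p,(proj(s,p-[0,0,.025])-[255,220])*5.6)
E
```

```text
time_s: 7.8
tcp_pos: [0.4263, 0.2158, 0.102]
ee_rot: [[-0.996, 0.088, -0.002], [0.088, 0.996, -0.003], [0.002, -0.003, -1.0]]
wrist_force: [0.0, 0.0, 0.1]
gripper_width: 1.003
[0.42742377 0.21731414 0.10380111] [197.29451418 234.96914683]
```

View pics/g1.png

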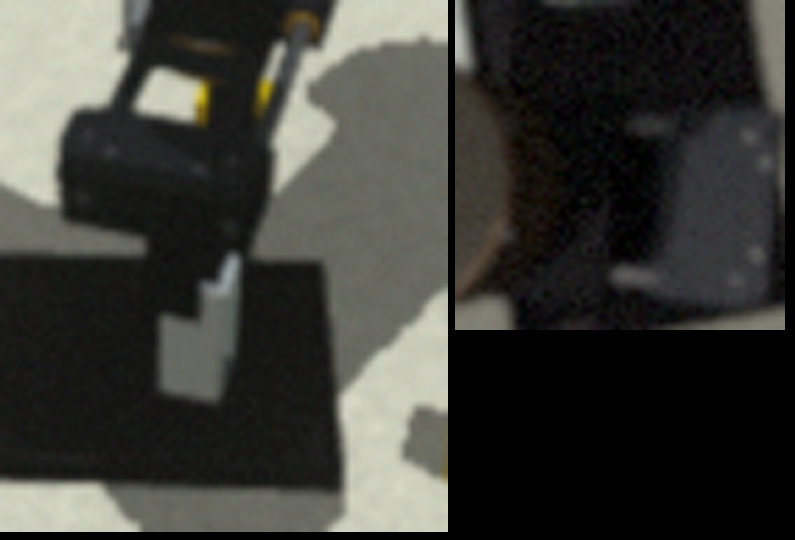

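Run:
```python
from h import *
s=vision.capture("side"); S=r.sense(); p=S["tcp_pos"]; R=S["ee_rot"]
for o in (-.0095,.0095): print((proj(s,p+R@[o,.0585,.025])-[255,220])*5.6,(proj(s,p+R@[o,.0435,.025])-[255,220])*5.6)
P=[onz(s,255+X/5.6,220+Y/5.6,.004)*1000 for X,Y in((157,390),(219,404))];print(P,np.mean(P,0))
```

```text
[140.23417697 320.31338491] [149.62325755 296.42244554]
[185.41453121 330.09051332] [194.24276263 305.93464336]
[array([439.64374705, 236.58834117,   4.        ]), array([411.74126927, 239.13447182,   4.        ])] [425.69250816 237.86140649   4.        ]
```

```bash
python3 -m jog '{"delta_pos":[[1,2,-20],[0,0,-20],[0,0,-14],[0,0,0],[0,0,0]],"rot":[[0,0,0],[0,0,0],[0,0,0],[0,0,0],[0,0,0]],"grip":[100,100,100,100,100]}'; python3 -m jog '{"delta_pos":[[0,0,0],[0,0,0],[0,0,0],[0,0,0],[0,0,0],[0,0,0],[0,0,0],[0,0,0],[0,0,0],[0,0,0]],"rot":[[0,0,0],[0,0,0],[0,0,0],[0,0,0],[0,0,0],[0,0,0],[0,0,0],[0,0,0],[0,0,0],[0,0,0]],"grip":[80,70,60,50,45,40,35,30,20,0]}'
```

```text
time_s: 8.37
tcp_pos: [0.4279, 0.2197, 0.0494]
ee_rot: [[-0.996, 0.087, 0.001], [0.087, 0.996, 0.0], [-0.001, 0.0, -1.0]]
wrist_force: [0.6, 0.7, -1.1]
gripper_width: 1.005
time_s: 9.2
tcp_pos: [0.4275, 0.2195, 0.0486]
ee_rot: [[-0.996, 0.087, -0.0], [0.087, 0.996, -0.0], [0.0, -0.0, -1.0]]
wrist_force: [0.3, -0.4, -0.8]
gripper_width: 0.387
```

```bash
python3 -m jog '{"delta_pos":[[0,0,0],[0,0,0],[0,0,10],[0,0,20],[0,0,35],[0,0,35],[0,0,35],[0,0,40],[0,0,0],[0,0,0]],"rot":[[0,0,0],[0,0,0],[0,0,0],[0,0,0],[0,0,0],[0,0,0],[0,0,0],[0,0,0],[0,0,0],[0,0,0]],"grip":[0,0,0,0,0,0,0,0,0,0]}'; python3 -m jog '{"delta_pos":[[10,-20,0],[14,-32,0],[14,-32,0],[14,-32,0],[15,-32,0],[15,-32,0],[15,-32,0],[15,-32,0],[15,-32,0],[15,-32,0]],"rot":[[0,0,0],[0,0,6.5],[0,0,6.5],[0,0,6.5],[0,0,6.5],[0,0,6.5],[0,0,6.5],[0,0,6.5],[0,0,6.5],[0,0,6.5]],"grip":[0,0,0,0,0,0,0,0,0,0]}'
```

```text
time_s: 10.03
tcp_pos: [0.4281, 0.2203, 0.226]
ee_rot: [[-0.996, 0.087, 0.004], [0.087, 0.996, 0.004], [-0.004, 0.005, -1.0]]
wrist_force: [-0.8, 0.1, -0.9]
gripper_width: 0.387
time_s: 10.87
tcp_pos: [0.567, -0.0859, 0.2213]
ee_rot: [[-0.602, -0.798, -0.004], [-0.798, 0.602, 0.0], [0.002, 0.004, -1.0]]
wrist_force: [0.4, 1.0, -0.7]
gripper_width: 0.39
```

```bash
python3 -m jog '{"delta_pos":[[12,-28,0],[12,-28,0],[12,-28,0],[12,-24,0],[0,0,0],[0,0,0],[0,0,0],[0,0,0]],"rot":[[0,0,6.6],[0,0,6.6],[0,0,6.6],[0,0,6.6],[0,0,0],[0,0,0],[0,0,0],[0,0,0]],"grip":[0,0,0,0,0,0,0,0]}'
python3 - <<'E'
from h import *
s=vision.capture("side"); t=vision.capture("top")
W=np.zeros((600,800,3),np.uint8); b=crop(s,215,90,90,120,4.6,0)[:552,:414]; W[:552,:414]=b
a=crop(t,245,130,130,75,2.9,0); W[:a.shape[0],420:420+a.shape[1]]=a[:,:380]
cv2.imwrite("pics/b1.png",W); print(r.sense()["tcp_pos"],r.sense()["ee_rot"])
E
```

```text
time_s: 11.53
tcp_pos: [0.615, -0.1913, 0.2227]
ee_rot: [[-0.189, -0.982, -0.002], [-0.982, 0.189, 0.001], [-0.0, 0.002, -1.0]]
wrist_force: [-0.2, 0.1, -1.2]
gripper_width: 0.391
[ 0.61533783 -0.19112782  0.2235889 ] [[-1.88395620e-01 -9.82093106e-01 -4.70608637e-04]
 [-9.82093212e-01  1.88395542e-01  2.04989481e-04]
 [-1.12658187e-04  5.00800668e-04 -9.99999868e-01]]
```

View pics/b1.png

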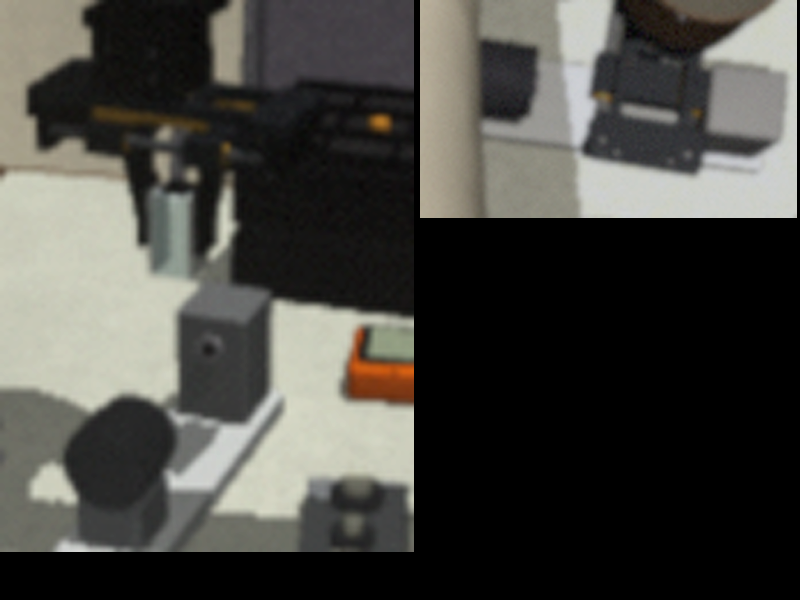

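The cell hangs upright between the fingers, clear faces along the beam, above the gap. The sensor nose is at (210,346) in the side crop. Lowering now.

```bash
python3 -m jog '{"delta_pos":[[1,-4,-20],[0,0,-25],[0,0,-25],[0,0,-20],[0,0,-15],[0,0,-13],[0,0,0],[0,0,0]],"rot":[[0,0,0.5],[0,0,0],[0,0,0],[0,0,0],[0,0,0],[0,0,0],[0,0,0],[0,0,0]],"grip":[0,0,0,0,0,0,0,0]}'
python3 - <<'E'
from h import *
s=vision.capture("side"); t=vision.capture("top")
W=np.zeros((600,800,3),np.uint8); b=crop(s,220,120,65,85,7,0)[:595,:455]; W[:595,:455]=b
a=crop(t,265,130,115,75,2.9,0); W[:a.shape[0],460:460+a.shape[1]]=a[:,:340]
cv2.imwrite("pics/b2.png",W); S=r.sense(); p,R=S["tcp_pos"],S["ee_rot"]; print(p,R)
for z in(.0446,-.0154,-.0194): print("model",z,[np.round((proj(s,p+R@[a,b,z])-[220,120])*7).tolist() for a in(-.014,.014) for b in(-.017,.017)])
E
```

```text
time_s: 12.3
tcp_pos: [0.6165, -0.1956, 0.1055]
ee_rot: [[-0.18, -0.984, -0.001], [-0.984, 0.18, -0.0], [0.0, 0.001, -1.0]]
wrist_force: [0.7, -0.9, -0.1]
gripper_width: 0.385
[ 0.61751871 -0.19592064  0.1070883 ] [[-1.79899254e-01 -9.83682358e-01  2.29722547e-03]
 [-9.83685033e-01  1.79898485e-01 -5.38481355e-04]
 [ 1.16427227e-04 -2.35661871e-03 -9.99997216e-01]]
model 0.0446 [[189.0, 423.0], [253.0, 436.0], [212.0, 397.0], [276.0, 410.0]]
model -0.0154 [[186.0, 311.0], [252.0, 324.0], [210.0, 287.0], [275.0, 300.0]]
model -0.0194 [[186.0, 304.0], [252.0, 316.0], [210.0, 280.0], [275.0, 292.0]]
```

View pics/b2.png

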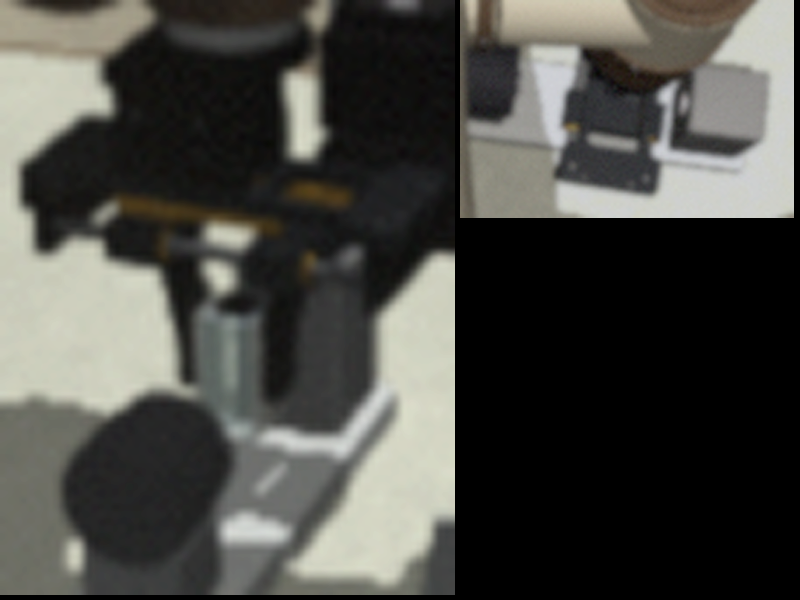

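The cell sits in mid-gap, clear of both ends. In the side view it is about 1 px right of the model, which means roughly 2 mm of camera bias in x. A small trim, settle, then hand in.

```bash
python3 -m jog '{"delta_pos":[[0.5,0,-1.5],[0,0,0],[0,0,0],[0,0,0],[0,0,0],[0,0,0],[0,0,0],[0,0,0]],"rot":[[0,0,0],[0,0,0],[0,0,0],[0,0,0],[0,0,0],[0,0,0],[0,0,0],[0,0,0]],"grip":[0,0,0,0,0,0,0,0]}' && python3 -c "
from station import r,finish_job
s=r.sense();print(s['tcp_pos'],s['gripper_width'],abs(s['joint_velocities']).max())
print(finish_job())"
```

```text
time_s: 13.07
tcp_pos: [0.6172, -0.1962, 0.1041]
ee_rot: [[-0.181, -0.983, -0.0], [-0.983, 0.181, 0.0], [-0.0, 0.0, -1.0]]
wrist_force: [-0.3, 0.2, -0.6]
gripper_width: 0.39
[ 0.61715562 -0.19624458  0.10413273] 0.3902853992304573 0.0773605055218992
the job is handed in; nothing more can be done
None
```

I pressed the keys largest, middle, smallest, then gripped the tall cell by its frosted faces. I moved it into the gap between lamp and sensor and handed the job in with it held there. The run took about 13 s of the 64 s allowed; finishing gives no verdict.

**Keys:** All three met their stop at the same tool height, about 65 mm. The force readings were 47 N on the large key and 19 N on each of the other two. A picture after the first press showed all keys up again; I did not check the last two that way.

**Cell and grip:** The opening at the end was 34 mm, matching the cell's width across the frosted faces. The arm was still, the tool vertical and the wrist force under 1 N.

**Position in the beam:** The window centre is about 84–85 mm above the table, against 85 mm for the beam. It is about 1–2 mm sideways of my estimate of the light line, and the angle agrees with the beam's to about 1°.

**What disagreed:**
- **Camera offset:** The side camera showed the cell 2–3 mm lower in x than the robot's own reading. I trimmed only 0.5 mm and accepted the rest, since 7 mm is allowed.
- **Beam direction:** Estimates from the tester base, lamp and sensor ranged from 9° to 11° off the y axis. I held the cell at 10.4°.
- **Discarded measurement:** One top-view reading of the cell was spoiled because the arm covered it, so I used the earlier top view and the side view instead.
- **Loose things:** I did not measure the other objects again at the end. I saw no sign of contact with any of them.

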